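# Clamp the sample carrier without strain

### The arm

A 7-joint arm with a two-finger parallel gripper is mounted at the origin on the work surface. World frame = base frame: x ahead of the robot, y to its left, z up, the work surface at z = 0. Lengths are in mm, angles in rad, forces in N, time in s.
With the tool pointing down it reaches from about 400 to 875 mm from the base axis. Payload 4.4 kg.
Tool frame: the origin (TCP) lies midway between the tips of the shut fingers; the grasp point (between the pads) lies 19 mm behind it (tcp_to_grasp is the distance from the TCP to the grasp point, in mm); z points along the fingers, y is the direction in which the jaws open and shut (so a half turn about z gives the same grasp; the last joint's range is limited). The gripper opens to 85 mm and grips with 20 to 120 N. Pads are 22 mm wide; open, the fingers measure 114 mm over their backs; the gripper's body (76 mm by 85 mm) begins 54 mm behind the grasp point. The pads swing forward as they close: fully open they stand 13 mm farther back than shut.
Start: joints at [1.201, 0.628, 0.038, 1.517, -0.027, 0.996, -0.02], TCP at [194.474, -620.24, 231.313] pointing down, gripper open.
Joint ranges: [-3.06, 3.06], [-0.37, 2.12], [-1.25, 1.32], [0.18, 2.47], [-1.1, 4.24], [0.23, 1.98], [-2.94, 2.94]. Speed limits (rad/s): [2.57, 2.57, 3.14, 3.14, 3.14, 3.14, 3.14].

### API

Orientations are given as a rotation vector (axis times angle).
In Python, from workcell import state, capture, hand_in, look_for, tcp_to_grasp gives the robot as it stands.
- The arm moves only by the tool drive_tool, never from a script. Its argument "rows" is a list that holds one entry, the list of rows, each a list of 4 numbers: the shift along the tool's x, y, z in cm, then the turn about the tool's z in rad. In form: [[[dx, dy, dz, spin], ...]]. A call has 1 to 10 rows; each row shifts and turns the commanded pose from where the row before left it, along the tool's axes as they then stand; what a row does not reach is not made up. A row lasts 1/10 s, in which the tool goes at most 50 mm and 8.59 degrees, less where a joint would pass 70% of its speed; a pose out of reach is approached as far as the arm can. A call is refused whole if a number of a shift passes 5 or a number of a turn 0.15, either way. A call with a gripper value outside its range is refused whole. "claw" is the opening, from -1 (shut) to 1 (fully open), set as the call begins (left out, the last holds). The fingers move at their own pace and stop on an object; the grip force is fixed at half the most. Time passes only in rows, so rows that do not move let the fingers close. It gives the time, the measured TCP pose, the force and the opening at its end, in the units of the state.
- state(): the state, without advancing time (a new reading comes with each control period).
- capture(name): name is "scene" or "top" or "wrist"; returns a dict with "image" (400x640x3 uint8, red, green, blue), "fovy" (degrees; the focal length in pixels is half the picture's height over the tangent of half this angle, whatever the lens; pixels are square), "cx", "cy" (the principal point, pixels), "cam_to_world" (4x4, takes a point from camera to world coordinates). Camera axes: x right, y down, z forward; pixel columns grow to the right and rows downward; lengths in mm; the calibration is good to about 2 mm. The wrist camera is an equidistant fisheye: a pixel r from the principal point sees the ray r / f radians off the axis. A picture is of the moment at which its call begins. There is no depth.
- hand_in(): hands the job in, once; it reports no verdict.
Trained networks look in a picture, given as the dict that the camera call returned (one of the last four; its "shot" number tells which), for a name from the list of things; names that differ only in an ending like _2 or _b are one class to them, and where a whole thing is asked for, a point or a joint stands for the part that bears it (a point fixed in the world has none). Each returns a list of dicts, best first, with "score" (0 to 1); they miss things now and then, are a little off and sometimes report something else, mostly with a low value. They report only what shows in the picture. A call takes as long as a camera call. They do not tell look-alikes from the thing itself.
- look_for(target, picture): "extent" ([left, top, width, height] as shares, 0 to 1, of the picture: columns of its width, rows of its height, round what is visible of it).
The state is a dict: "time": time; "q": joint angles; "qvel": joint speeds; "joint_torque": joint torques, N m; "ee_pos": TCP position; "tcp_rot": TCP orientation; "force": force on the tool from outside, world axes, zero at the start; "torque": the same for the moment, N m; "opening": opening from 0.0 (shut) to 1.0 (fully open).
Only numpy, scipy, OpenCV 4.12 (cv2) and the standard library are available. Lean on these libraries where they do the work, as an engineer would, in place of code of your own. Each camera call takes 0.05 s, during which the arm holds its last target.

### The job

Draw the sample carrier out of the dark hood, set it down on the bench and let go, take it again by its blue fin, and slide it nose first under the bridge of the clamp fixture, flat on the bed and fully home against the end stop, keeping it about level all the while. Then turn the black thumbscrew clockwise until it bottoms, and back it off a quarter turn so that the carrier is held without strain. Let go of everything, and leave the other things on the bench where they are.

Things in the scene. Friction and masses are not known exactly. Their poses are not given: they have to be found in the camera images.
- carrier_mid (a point): Loose sample carrier, 0.15 to 0.28 kg: dark steel plate 160 mm long (x), 56 wide (y), 12 thick (z up), green glass window in its nose half (-x), blue fin on its tail half (+x). Point: plate centre, 6 mm above its underside; ends at x = -80 and +80 mm. Starts flat on the bench, tail and fin in the hood, about 90 mm of the nose end sticking out: there gripped across its 56 mm.
- carrier_fin (a point): Grip point on the carrier's upright blue fin, which is 50 mm long (carrier x), 14 mm thick (y) and stands 34 mm above the plate, its centre 50 mm from the plate's centre towards the tail. The point is on the fin's mid-plane, 20 mm above the plate's top, 32 mm above the underside. Axes of the carrier.
- hood: The dark hood: black box with one open side, fixed to the bench. Origin on the bench in the middle of its mouth; its -x points out of the mouth, the way the carrier is drawn out. Inside 100 mm deep, 80 wide, 53 high, walls and roof 4 mm; yellow stripe over the mouth. The fin has 7 mm of air under the roof.
- fixture: Clamp fixture, fixed: aluminium bed 190 x 110 mm, top 8 mm above the bench. Origin on the bench in the middle of the entry edge; the bed runs 190 mm from there along its -x. The carrier goes in along -x, nose first, axes along the fixture's. Steel rails 62 mm apart, 10 mm high, from x = -90 to -190 mm, flared lead-ins (94 mm wide at their mouth) from x = -63. End stop face at x = -180.5 mm.
- fixture_home (a point): Where the carrier's centre (point carrier_mid) is when fully home: 100 mm along the fixture's -x from the entry edge, 14 mm above the bench. Axes of the fixture. A grey bridge crosses the channel 125 to 155 mm from the entry edge, underside 26 mm, top 38 mm above the bench; the carrier passes under it and its brass screw foot with about 2 mm to spare, the gripper does not.
- screw_grip (a point): Centre of the black T-shaped thumbscrew handle over the bridge (140 mm along the fixture's -x from the entry edge, about 67 mm above the bench): a bar 64 mm long (its x, white line on the +x end), 14 mm thick (y, gripped across this), 26 mm high (13 mm below to 13 above this point). Turns about the vertical; sinks 0.8 mm per rad.
- screw (a joint): Thumbscrew angle, rad: 0 = bottomed on its hard stop, where the handle's x axis lies along the fixture's x; grows when backed off (anticlockwise from above, right-hand thread). Starts 2.1 to 2.7 rad backed off; best turned in more than one grasp. Stays where it is left. Turning takes about 0.06 N m, rising sharply at the stop.
- wash_bottle: Yellow plastic wash bottle with white cap, 70 mm in diameter, 170 mm tall; origin under its centre. Bystander.
- vial_a: White plastic jar with white cap, 40 mm in diameter, 85 mm tall; origin under its centre. Bystander.
- vial_b: White plastic jar with red cap, 40 mm in diameter, 85 mm tall; origin under its centre. Bystander.
- slide_box: Blue box with white lid for glass slides, 102 x 82 x 38 mm; origin under its centre. Bystander.
- dish: Closed glass dish, 60 mm in diameter, 14 mm tall; origin under its centre. Bystander.
- driver: Screwdriver lying on the bench, 160 mm long; origin under it. Bystander.
- carrier: The sample carrier once more: origin on its underside below the plate's centre, axes as for carrier_mid.
Not all that is in view belongs to the job. Leave any pink look-alike of the fixture alone. What is shaped like the hood but orange is not meant.

How it is judged (in metres and radians):
On the way, in this order (a step that is already met when the one before it is completed fails the run):
1. the carrier, its fin fully out of the hood, lies flat on the bench, let go ((x of carrier_fin in the frame of hood below -0.025 m or y of carrier_fin in the frame of hood above 0.08 m or y of carrier_fin in the frame of hood below -0.08 m) and height (world z) of carrier_mid below 0.012 m and angle between carrier_mid's own z axis and vertical below 0.06 rad and contact force between the fingers and carrier below 0.3 N), for 0.1 s.
2. the carrier is fully home in the fixture (centre within 4 mm of home along the channel), flat on the bed (x of carrier_mid in the frame of fixture below -0.096 m and y of carrier_mid in the frame of fixture between -0.005 and 0.005 m and z of carrier_mid in the frame of fixture below 0.018 m and angle between carrier_mid's own z axis and vertical below 0.06 rad and angle between the x axis of carrier_mid and the x axis of fixture, either way round below 0.09 rad), for 0.2 s.
3. then the thumbscrew is bottomed (within 0.08 rad of its stop), the carrier still home (all of step 2 and value of joint screw below 0.08 rad), for 0.1 s.
At the end, for the whole second after the job is handed in: The carrier lies flat in the fixture, within 4 mm of fully home, at rest; the thumbscrew, after being bottomed, stands still a quarter turn (1.57 rad, give or take 0.35 rad) backed off from its stop; everything is released (all of step 2 and value of joint screw between 1.22 and 1.92 rad and velocity of joint screw between -0.05 and 0.05 rad/s and linear speed of carrier below 0.01 m/s); the robot touches nothing.
It fails at once if the carrier is tipped more than 25 degrees (angle between carrier_mid's own z axis and vertical above 0.436 rad).
It fails at once if a bystander (bottle, jar, slide box, dish, screwdriver) is moved more than 30 mm (distance of any of wash_bottle, vial_a, vial_b, slide_box, dish, driver from where it was at the start of the episode above 0.03 m).
It also fails if it takes over 72 s, if anything falls off the work surface, if the arm or the gripper's body presses on something with over 40 N, if the wrist force passes 120 N, or if a joint passes its speed limit or range.

## Working session

There is one attempt and no reset: what is moved stays moved. The work goes in short steps, Python scripts to look and compute and a tool call to move; the robot and the scene stay as the last step left them, time stands still between calls to the robot, and variables do not carry over. Pictures are saved under pics/ and viewed, and the job is handed in when it is done.

Besides the shell and the picture viewer there is one more tool, called after ">>>" in YAML: its name, and indented under it one key for each argument. drive_tool: Moves the arm, as the interface text tells. Its arguments: {"type":"object","properties":{"rows":{"type":"array","items":{"type":"array","items":{"type":"array","items":{"type":"number"}}}},"claw":{"type":"number"}},"required":["rows"]}

```bash
ls; mkdir -p pics
python3 - <<'E'
from workcell import state,capture,tcp_to_grasp
import cv2
print(state(),tcp_to_grasp)
for n in ["scene","top","wrist"]:
    c=capture(n); cv2.imwrite(f"pics/{n}0.png",c["image"][:,:,::-1]); print(n,c["fovy"],c["cx"],c["cy"],c["cam_to_world"])
E
```

```text
pics
{'time': 0.0, 'q': array([ 1.20121215,  0.62935248,  0.03842151,  1.51838085, -0.02698494,
        0.99631787, -0.02000568]), 'qvel': array([ 5.08648077e-04, -7.49283306e-04, -1.05390063e-05, -8.42865365e-05,
        1.37909151e-03,  1.51828409e-03,  3.89029264e-04]), 'joint_torque': array([ 5.61318375e-04, -5.63400435e+01,  1.22686721e+00, -1.93443203e+01,
        1.11669450e-02,  1.05913274e-02,  7.24664403e-06]), 'ee_pos': array([ 194.27941188, -619.61570516,  230.3805101 ]), 'tcp_rot': array([-3.10352521e+00, -4.75089765e-01,  5.02993329e-04]), 'force': array([-0.50505955, -1.13190394, -0.19422137]), 'torque': array([ 0.02199237,  0.02949759, -0.05725942]), 'opening': 1.003684957768775} 18.700000000000003
scene 48.6384141071438 317.44459258204967 203.73903014367096 [[-5.37493829e-01  6.41378840e-01 -5.47479285e-01  1.11675537e+03]
 [ 8.43240694e-01  4.13992183e-01 -3.42863827e-01  3.55735094e+02]
 [ 6.74654031e-03 -6.45944004e-01 -7.63354982e-01  8.99194874e+02]
 [ 0.00000000e+00  0.00000000e+00  0.00000000e+00  1.00000000e+00]]
top 43.253098481213385 318.8084736156481 199.773996833144 [[ 2.50994330e-03 -9.88131168e-01  1.53591978e-01  2.89899984e+02]
 [-9.99956897e-01 -3.85302094e-03 -8.44741370e-03  1.51533216e+01]
 [ 8.93894587e-03 -1.53564155e-01 -9.88098247e-01  1.59383039e+03]
 [ 0.00000000e+00  0.00000000e+00  0.00000000e+00  1.00000000e+00]]
wrist 65.70646984690485 314.35071818659935 201.63672844868796 [[ 3.00037680e-01 -9.12942597e-01 -2.76610203e-01  2.64113787e+02]
 [-9.53926663e-01 -2.87494732e-01 -8.58527824e-02 -5.98512079e+02]
 [-1.14531395e-03  2.89624917e-01 -9.57139538e-01  3.73195555e+02]
 [ 0.00000000e+00  0.00000000e+00  0.00000000e+00  1.00000000e+00]]
```

View pics/scene0.png

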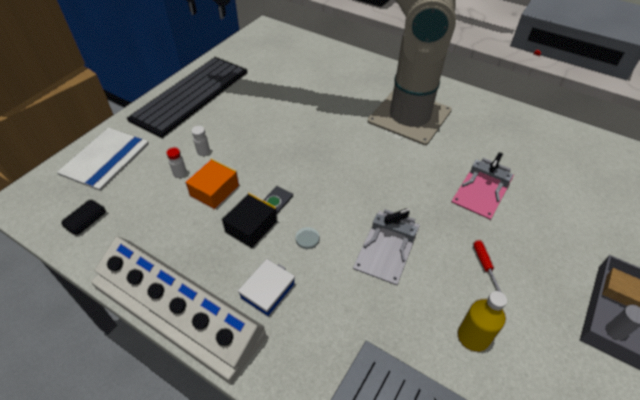

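View pics/top0.png

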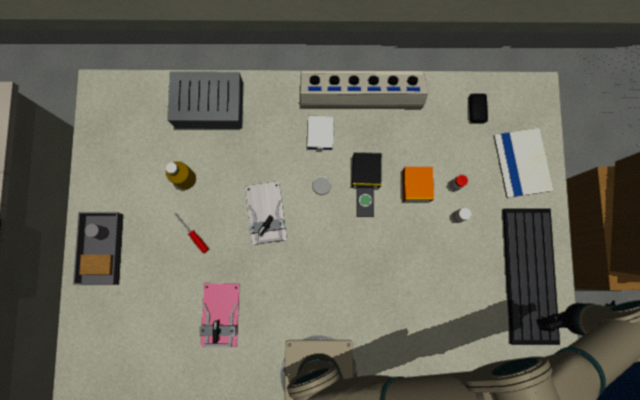

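View pics/wrist0.png

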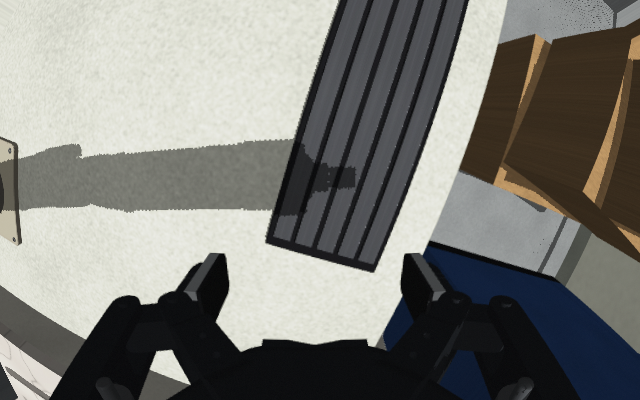

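```bash
cat > h.py <<'E'
import numpy as np, cv2
from workcell import state,capture,look_for,tcp_to_grasp
from scipy.spatial.transform import Rotation as R
def ray(c,u,v,name):
    H=c["image"].shape[0]; f=H/2/np.tan(np.radians(c["fovy"])/2)
    d=np.array([(u-c["cx"])/f,(v-c["cy"])/f,1.0])
    if name=="wrist":
        r=np.hypot(d[0],d[1]); 
        if r>1e-9: d=np.array([d[0]/r*np.sin(r),d[1]/r*np.sin(r),np.cos(r)])
    T=np.array(c["cam_to_world"]); return T[:3,3],T[:3,:3]@d
def plane(c,u,v,z,name):
    o,d=ray(c,u,v,name); return o+d*(z-o[2])/d[2]
def proj(c,P,name):
    H=c["image"].shape[0]; f=H/2/np.tan(np.radians(c["fovy"])/2)
    T=np.array(c["cam_to_world"]); p=T[:3,:3].T@(np.array(P,float)-T[:3,3])
    if name=="wrist":
        r=np.hypot(p[0],p[1]); th=np.arctan2(r,p[2]); k=f*th/max(r,1e-9)
        return np.array([c["cx"]+k*p[0],c["cy"]+k*p[1]])
    return np.array([c["cx"]+f*p[0]/p[2],c["cy"]+f*p[1]/p[2]])
def save(img,fn,box=None,k=1):
    if box: x0,y0,x1,y1=box; img=img[y0:y1,x0:x1]
    img=cv2.resize(img,None,fx=k,fy=k,interpolation=cv2.INTER_CUBIC)
    cv2.imwrite("pics/"+fn,img[:,:,::-1])
E
python3 - <<'E'
from h import *
import pickle
c=capture("top"); s=capture("scene")
pickle.dump((c,s),open("c0.pkl","wb"))
save(c["image"],"top1.png",(230,110,430,260),4)
save(s["image"],"scene1.png",(200,150,440,300),3.3)
for n in ["carrier","hood","fixture","screw","wash_bottle","dish","driver","slide_box","vial_a"]:
    for nm,p in (("top",c),("scene",s)):
        for r in look_for(n,p)[:2]:
            e=r["extent"]; u=(e[0]+e[2]/2)*640; v=(e[1]+e[3]/2)*400
            print(n,nm,round(r["score"],2),[round(x*(640 if i%2==0 else 400)) for i,x in enumerate(e)],plane(p,u,v,0,nm)[:2].round())
E
```

```text
carrier top 0.68 [354, 186, 19, 32] [ 531. -140.]
carrier top 0.45 [258, 216, 15, 17] [458. 170.]
carrier scene 0.76 [267, 187, 26, 25] [ 515. -141.]
hood top 0.96 [399, 166, 36, 35] [ 590. -316.]
hood top 0.82 [349, 149, 36, 37] [ 645. -153.]
hood scene 0.92 [184, 157, 55, 53] [ 568. -333.]
hood scene 0.76 [219, 194, 57, 54] [ 618. -169.]
fixture top 0.9 [198, 285, 42, 64] [173. 308.]
fixture top 0.63 [247, 183, 40, 61] [493. 168.]
fixture scene 0.93 [352, 211, 68, 71] [497. 169.]
fixture scene 0.85 [454, 148, 61, 74] [164. 304.]
screw top 0.49 [213, 319, 9, 23] [131. 311.]
screw scene 0.71 [382, 209, 30, 15] [396. 148.]
screw scene 0.42 [220, 193, 58, 53] [ 612. -169.]
wash_bottle top 0.96 [165, 164, 31, 24] [615. 446.]
wash_bottle scene 0.65 [457, 292, 51, 61] [561. 435.]
dish top 0.4 [166, 162, 28, 24] [622. 448.]
dish scene 0.82 [296, 227, 27, 21] [578.  -5.]
driver top 0.51 [178, 218, 28, 33] [426. 402.]
driver scene 0.43 [266, 187, 26, 22] [ 510. -147.]
slide_box top 0.93 [307, 116, 29, 34] [758.  -5.]
slide_box scene 0.74 [237, 258, 58, 54] [743. -16.]
vial_a top 0.72 [452, 211, 19, 13] [ 484. -454.]
vial_a top 0.59 [258, 215, 15, 18] [457. 170.]
vial_a scene 0.79 [167, 146, 19, 32] [ 560. -474.]
vial_a scene 0.68 [192, 129, 20, 28] [ 458. -469.]
```

View pics/top1.png

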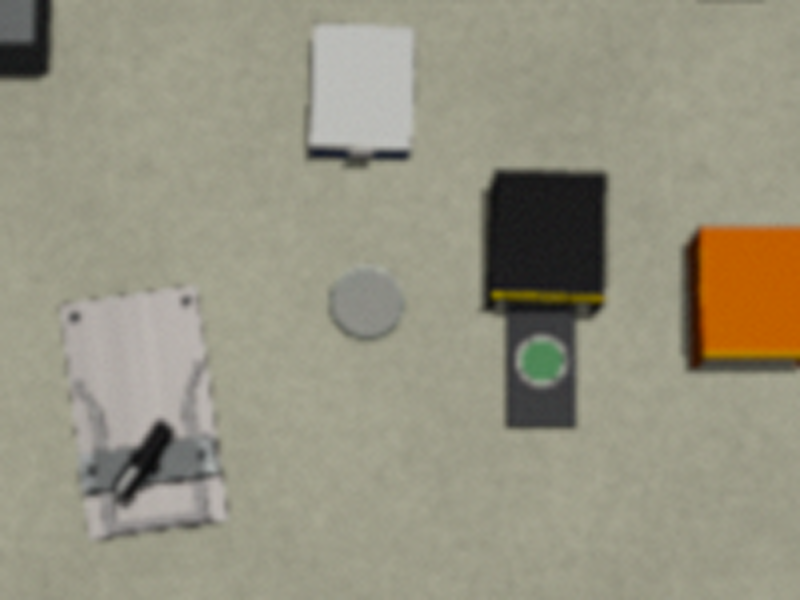

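View pics/scene1.png

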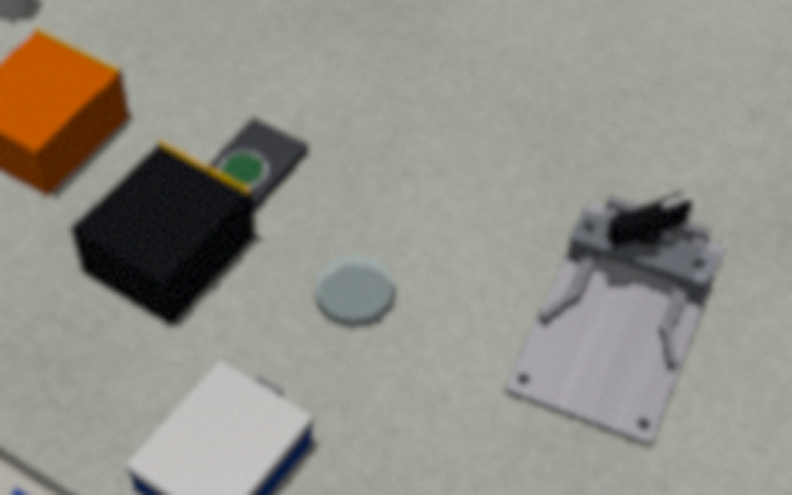

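Run:
```python
from h import *
import pickle
c,s=pickle.load(open("c0.pkl","rb"))
t=lambda x,y,z:plane(c,230+x/4,110+y/4,z,"top")
g=lambda x,y,z:plane(s,200+x/3.3,150+y/3.3,z,"scene")
print("fix top");[print(t(x,y,8).round(1)) for x,y in [(62,303),(197,290),(228,520),(95,538)]]
print("fix scene");[print(g(x,y,8).round(1)) for x,y in [(505,390),(653,442),(722,240)]]
print("carrier top");[print(t(x,y,12).round(1)) for x,y in [(507,427),(575,427),(507,312),(575,312),(542,360)]]
print("carrier scene");[print(g(x,y,12).round(1)) for x,y in [(308,148),(255,118),(243,168)]]
print("hood top roof front");[print(t(x,y,57).round(1)) for x,y in [(490,300),(604,302),(495,172),(606,172)]]
print("hood scene roof");[print(g(x,y,57).round(1)) for x,y in [(160,145),(250,190),(172,290),(75,232)]]
print("screw ");print(t(166,428,80),t(122,497,80),t(144,462,80))
print(g(615,230,80),g(688,203,80))
print("dish",t(367,304,7),g(355,290,7))
```

```text
fix top
[580.8 235.7   8. ]
[591.8 128.2   8. ]
[408.2 101.2   8. ]
[393.7 205.2   8. ]
fix scene
[599.5 132.4   8. ]
[580.6 239.6   8. ]
[390.9 206.7   8. ]
carrier top
[ 482.  -118.4   12. ]
[ 482.2 -172.1   12. ]
[ 574.2 -119.2   12. ]
[ 574.5 -173.4   12. ]
[ 535.6 -146.7   12. ]
carrier scene
[ 489.2 -113.6   12. ]
[ 485.7 -168.9   12. ]
[ 534.9 -145.1   12. ]
hood top roof front
[ 575.5 -102.3   57. ]
[ 574.3 -190.7   57. ]
[ 677.4 -107.    57. ]
[ 677.8 -194.    57. ]
hood scene roof
[ 580.2 -187.    57. ]
[ 579.1 -102.5   57. ]
[683.7 -94.6  57. ]
[ 680.8 -186.4   57. ]
screw 
[472.03589688 144.88291623  80.        ] [419.79052502 176.99739207  80.        ] [446.21963533 160.99103063  80.        ]
[482.69396987 150.70792415  80.        ] [431.60422824 183.99466918  80.        ]
dish [581.16395333  -7.70594041   7.        ] [583.61609199  -5.96667796   7.        ]
```

>>> drive_tool:
  rows:
    - [[0, 0, 0, 0.1], [0, 0, 0, 0.1], [0, 0, 0, 0.1], [2.5, -3.6, 0, 0], [2.5, -3.6, 0, 0], [2.5, -3.6, 0, 0], [2.5, -3.6, 0, 0], [2.5, -3.6, 0, 0], [2.5, -3.6, 0, 0], [2.5, -3.6, 0, 0]]

```text
time: 2.15
ee_pos: [369.5, -366.1, 231.6]
tcp_rot: [3.141, 0.006, 0.001]
force: [0.8, -0.3, 0.9]
opening: 1.004
```

>>> drive_tool:
  rows:
    - [[2.5, -3.6, 0, 0], [2.5, -3.6, 0, 0], [2.5, -3.6, 0, 0], [2.5, -3.6, 0, 0], [2.5, -3.6, 0, 0], [0, 0, 0, 0], [0, 0, 0, 0]]

```text
time: 2.85
ee_pos: [493.4, -186.0, 231.3]
tcp_rot: [3.142, 0.011, 0.0]
force: [-0.1, -0.6, -0.0]
opening: 0.998
```

Run:
```python
from h import *
import pickle
c=capture("wrist");pickle.dump(c,open("w1.pkl","wb"))
save(c["image"],"w1.png",None,1.25); print(state()["q"].round(3))
print(c["cam_to_world"].round(3))
```

```text
[ 0.242  0.454  0.098  1.861 -0.057  0.829 -1.198]
[[ 8.00000e-03 -9.57000e-01 -2.89000e-01  5.66480e+02]
 [-1.00000e+00 -7.00000e-03 -3.00000e-03 -1.86166e+02]
 [ 1.00000e-03  2.89000e-01 -9.57000e-01  3.74024e+02]
 [ 0.00000e+00  0.00000e+00  0.00000e+00  1.00000e+00]]
```

View pics/w1.png

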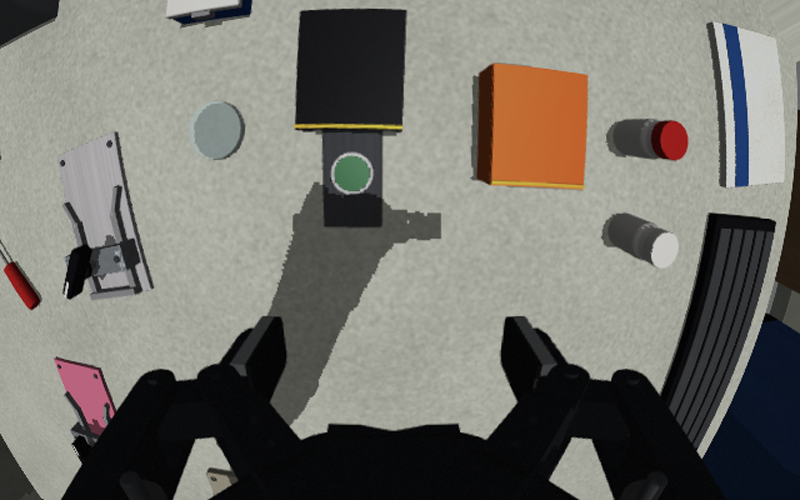

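Run:
```python
from h import *
import pickle
c=pickle.load(open("w1.pkl","rb"))
t=lambda x,y,z:plane(c,x/1.25,y/1.25,z,"wrist").round(1)
print("nose",t(325,227,12),t(382,227,12),"side",t(322,150,12),t(381,150,12),"win",t(351,173,12))
print("hood front roof",t(296,127,57),t(402,128,57),"back",t(300,10,57),t(406,10,57))
print("fix",t(118,132,8),t(58,158,8),t(152,288,8),t(93,297,8))
print("dish",t(218,130,7))
```

```text
nose [ 481.9 -121.2   12. ] [ 482.1 -176.6   12. ] side [ 556.2 -120.2   12. ] [ 555.6 -175.4   12. ] win [ 534.  -147.4   12. ]
hood front roof [ 577.3 -106.7   57. ] [ 575.1 -193.6   57. ] back [ 679.1 -108.7   57. ] [ 675.8 -196.1   57. ]
fix [593.4 120.5   8. ] [575.6 232.9   8. ] [409.3  96.8   8. ] [391.1 206.2   8. ]
dish [581.4 -11.7   7. ]
```

>>> drive_tool:
  rows:
    - [[0.4, -1.0, 3.8, 0], [0.4, -1.0, 3.8, 0], [0.4, -1.0, 3.8, 0], [0.4, -0.9, 3.8, 0], [0, 0, 3.8, 0], [0, 0, 2.4, 0], [0, 0, 0.6, 0], [0, 0, 0, 0], [0, 0, 0, 0]]

```text
time: 3.8
ee_pos: [509.3, -149.3, 12.5]
tcp_rot: [3.141, 0.004, 0.003]
force: [-0.3, -0.6, 0.8]
opening: 0.998
```

>>> drive_tool:
  rows:
    - [[0, -0.2, 0.5, 0], [0, 0, 0.6, 0], [0, 0, 0, 0], [0, 0, 0, 0]]

```text
time: 4.2
ee_pos: [508.7, -146.0, 0.4]
tcp_rot: [3.142, 0.006, 0.0]
force: [0.4, 0.2, -0.2]
opening: 1.0
```

>>> drive_tool:
  claw: -1
  rows:
    - [[0, 0, 0, 0], [0, 0, 0, 0], [0, 0, 0, 0], [0, 0, 0, 0], [0, 0, 0, 0], [0, 0, 0, 0], [0, 0, 0, 0], [0, 0, 0, 0]]

```text
time: 5.0
ee_pos: [508.8, -146.1, 0.9]
tcp_rot: [3.142, 0.005, 0.001]
force: [-0.5, 0.4, 5.4]
opening: 0.633
```

>>> drive_tool:
  rows:
    - [[0, 0, -0.05, 0], [-0.6, 0, 0, 0], [-1.2, 0, 0, 0], [-1.8, 0, 0, 0], [-1.8, 0, 0, 0], [-1.8, 0, 0, 0], [-1.4, 0, 0, 0], [-0.8, 0, 0, 0], [-0.4, 0, 0, 0], [0, 0, 0, 0]]

```text
time: 6.0
ee_pos: [426.1, -144.7, 1.0]
tcp_rot: [-3.136, -0.008, 0.013]
force: [1.2, 0.6, 7.5]
opening: 0.636
```

Run:
```python
from h import *
import pickle
s=state();print(s["ee_pos"].round(1),s["force"].round(1),s["opening"])
c=capture("top"); save(c["image"],"top2.png",(230,110,430,260),4)
w=capture("wrist"); save(w["image"],"w2.png",None,1.25);pickle.dump((c,w),open("c2.pkl","wb"))
```

```text
[ 426.1 -144.7    1. ] [1.2 0.6 7.5] 0.636037587373213
```

View pics/w2.png

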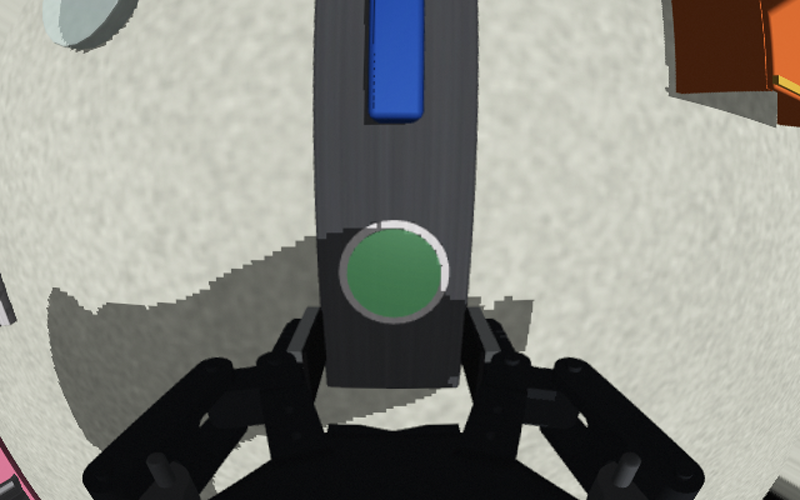

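View pics/top2.png

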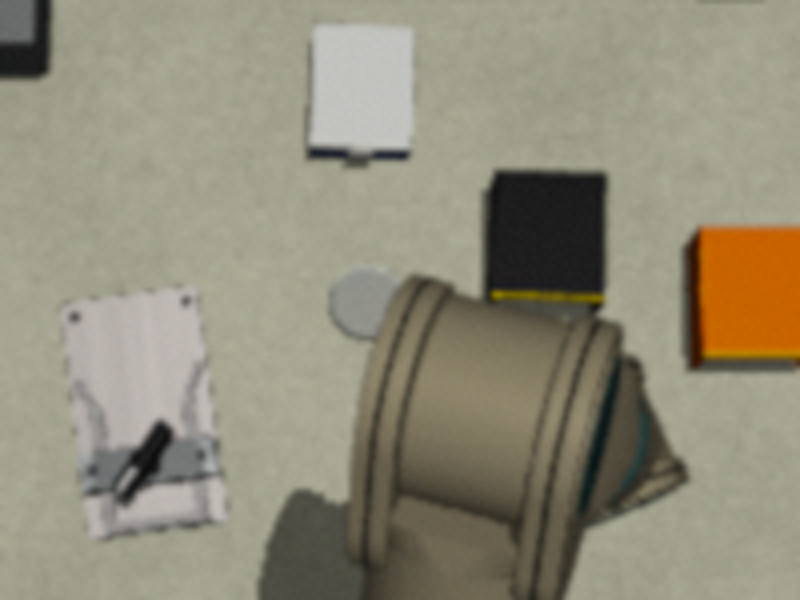

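>>> drive_tool:
  claw: 1
  rows:
    - [[0, 0, 0, 0], [0, 0, 0, 0], [0, 0, 0, 0], [0, 0, 0, 0], [0, 0, 0, 0], [0, 0, -0.5, 0], [0, 0, -2, 0], [0, 0, -4, 0], [0, 0, -4, 0], [0, 0, 0, 0]]

```text
time: 7.1
ee_pos: [428.8, -146.0, 109.2]
tcp_rot: [-3.137, -0.008, 0.006]
force: [0.4, 0.4, -1.1]
opening: 0.999
```

>>> drive_tool:
  rows:
    - [[1.0, 0, -2, 0], [1.5, 0, -2, 0], [1.5, 0, 0, 0], [0, 0, 0, 0], [0, 0, 0, 0]]

```text
time: 7.6
ee_pos: [465.9, -144.5, 144.3]
tcp_rot: [-3.133, -0.008, 0.019]
force: [-0.4, 0.0, -0.1]
opening: 1.004
```

Run:
```python
from h import *
import pickle
s=state();print(s["ee_pos"].round(1),s["tcp_rot"].round(3),s["force"].round(1),s["opening"])
w=capture("wrist"); save(w["image"],"w3.png",None,1.25);pickle.dump(w,open("w3.pkl","wb"))
```

```text
[ 465.9 -144.5  144.3] [-3.133 -0.008  0.019] [-0.4  0.  -0.1] 1.0036128422367432
```

View pics/w3.png

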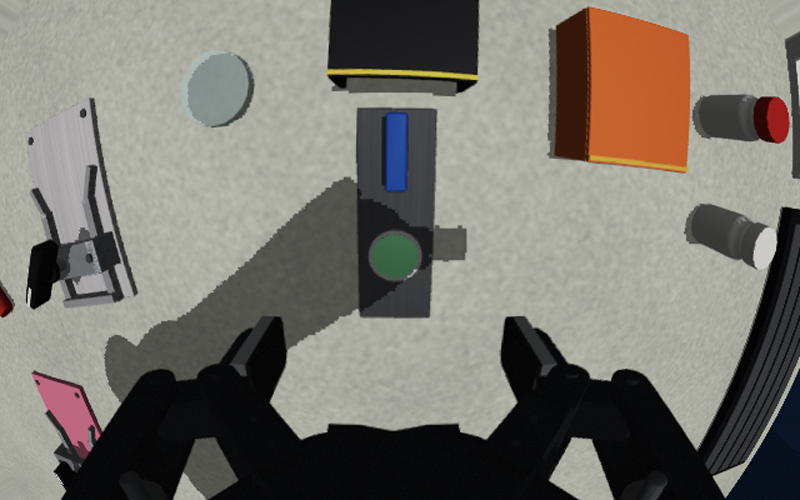

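Run:
```python
from h import *
import pickle
c=pickle.load(open("w3.pkl","rb"))
t=lambda x,y,z:plane(c,x/1.25,y/1.25,z,"wrist").round(1)
print("plate",*[t(x,y,12) for x,y in [(357,108),(437,110),(430,318),(358,317)]])
print("fin",*[t(x,y,46) for x,y in [(386,112),(407,112),(409,190),(387,190)]])
print("hood",t(329,76,57),t(478,80,57))
print("fix",*[t(x,y,8) for x,y in [(93,98),(27,135),(136,294),(66,304)]])
```

```text
plate [ 559.  -118.7   12. ] [ 558.1 -174.4   12. ] [ 399.4 -174.1   12. ] [ 399.8 -116.9   12. ]
fin [ 554.1 -139.8   46. ] [ 554.2 -152.5   46. ] [ 505.6 -154.3   46. ] [ 505.5 -140.6   46. ]
hood [ 575.8 -106.6   57. ] [ 574.5 -193.8   57. ]
fix [593.4 121.5   8. ] [575.4 231.1   8. ] [409.7  95.9   8. ] [390.8 210.    8. ]
```

>>> drive_tool:
  rows:
    - [[2.2, 0.1, 1, 0], [2.2, 0.1, 2, 0], [1.9, 0, 3, 0], [0, 0, 3, 0], [0, 0, 2, 0], [0, 0, 0.5, 0], [0, 0, 0, 0], [0, 0, 0, 0]]

```text
time: 8.45
ee_pos: [528.8, -146.2, 30.0]
tcp_rot: [-3.135, -0.006, 0.015]
force: [0.4, 0.1, -0.3]
opening: 0.997
```

>>> drive_tool:
  rows:
    - [[0, 0, 0.6, 0], [0, 0, 0.6, 0], [0, 0, 0, 0]]

```text
time: 8.75
ee_pos: [528.4, -145.3, 16.8]
tcp_rot: [-3.134, -0.008, 0.017]
force: [-0.2, 0.9, -0.4]
opening: 0.996
```

>>> drive_tool:
  claw: -1
  rows:
    - [[0, 0, 0, 0], [0, 0, 0, 0], [0, 0, 0, 0], [0, 0, 0, 0], [0, 0, 0, 0], [0, 0, 0, 0], [0, 0, 0, 0], [0, 0, 0, 0], [0, 0, 0, 0], [0, 0, 0, 0]]

```text
time: 9.75
ee_pos: [528.7, -145.6, 17.4]
tcp_rot: [-3.134, -0.007, 0.016]
force: [-1.1, 1.2, 5.5]
opening: 0.152
```

>>> drive_tool:
  rows:
    - [[0, 0, -1, 0], [0, 0, -2, 0], [0, 0, -3, 0], [0.5, -1.2, -1, 0], [1.2, -2.7, 0, 0], [1.8, -4, 0, 0], [1.8, -4, 0, 0], [1.8, -4, 0, 0], [1.8, -4, 0, 0], [1.8, -4, 0, 0]]

```text
time: 10.75
ee_pos: [635.5, 95.3, 87.9]
tcp_rot: [-3.135, -0.008, 0.017]
force: [1.2, -0.5, -2.4]
opening: 0.152
```

>>> drive_tool:
  rows:
    - [[1.8, -4, 0, 0], [1.5, -3.3, 0, -0.05], [0.7, -1.6, 0, -0.05], [0.4, -1, 0, -0.05], [0, 0, 0, 0], [0, 0, 0, 0], [0, 0, 0, 0]]

```text
time: 11.45
ee_pos: [676.7, 190.7, 88.4]
tcp_rot: [-3.126, -0.237, 0.016]
force: [-0.7, -0.6, -2.3]
opening: 0.153
```

Run:
```python
from h import *
import pickle
s=state();print(s["ee_pos"].round(1),s["tcp_rot"].round(3),s["force"].round(1),s["opening"])
w=capture("wrist"); save(w["image"],"w4.png",None,1.25)
c=capture("scene"); save(c["image"],"s4.png",(300,170,440,290),5)
pickle.dump((w,c),open("w4.pkl","wb"))
```

```text
[676.7 190.7  88.4] [-3.126 -0.237  0.016] [-0.7 -0.6 -2.3] 0.1525130918460435
```

View pics/w4.png

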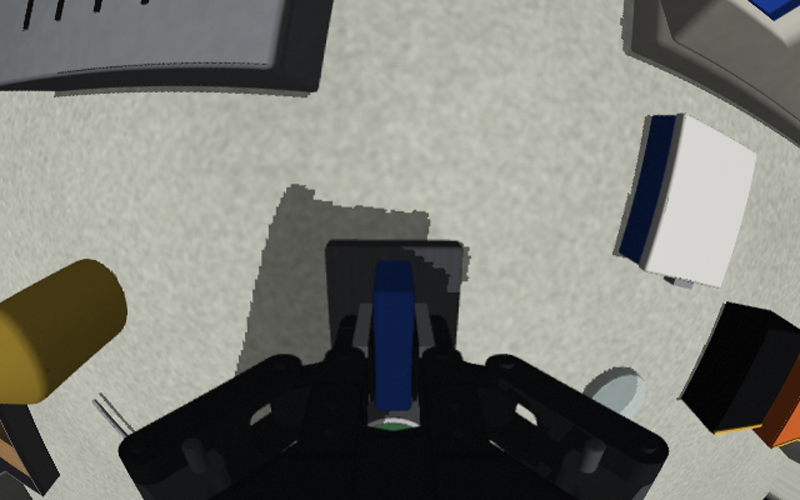

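View pics/s4.png

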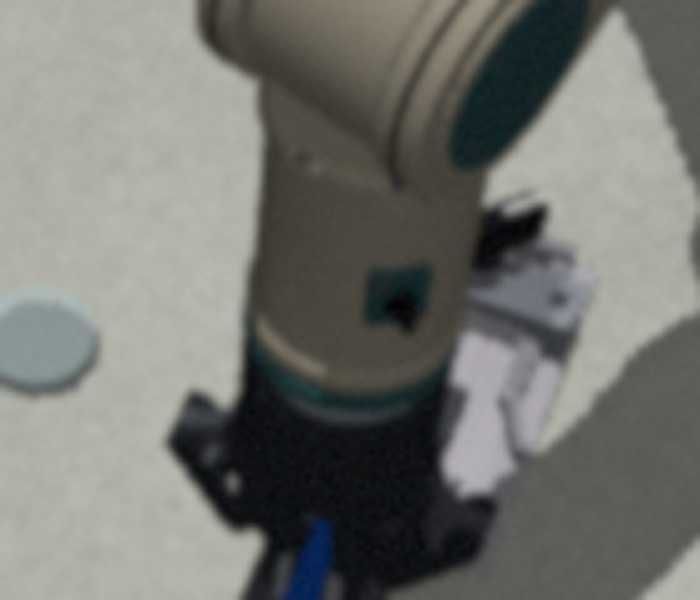

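Run:
```python
from h import *
import pickle
from scipy.optimize import least_squares
c,s=pickle.load(open("c0.pkl","rb")); w1=pickle.load(open("w1.pkl","rb")); w3=pickle.load(open("w3.pkl","rb"))
# corners fixture frame: EL(y-) etc
C={"er":(0,-55),"el":(0,55),"fr":(-190,-55),"fl":(-190,55)}
obs=[("top",c,"el",230+62/4,110+303/4),("top",c,"er",230+197/4,110+290/4),("top",c,"fr",230+228/4,110+520/4),("top",c,"fl",230+95/4,110+538/4),
("scene",s,"er",200+505/3.3,150+390/3.3),("scene",s,"el",200+653/3.3,150+442/3.3),("scene",s,"fl",200+722/3.3,150+240/3.3),
("wrist",w1,"er",118/1.25,132/1.25),("wrist",w1,"el",58/1.25,158/1.25),("wrist",w1,"fr",152/1.25,288/1.25),("wrist",w1,"fl",93/1.25,297/1.25),
("wrist",w3,"er",93/1.25,98/1.25),("wrist",w3,"el",27/1.25,135/1.25),("wrist",w3,"fr",136/1.25,294/1.25),("wrist",w3,"fl",66/1.25,304/1.25)]
def fit(sel):
    def f(p):
        out=[]
        for n,im,k,u,v in sel:
            x,y=C[k];q=plane(im,u,v,8,n)[:2]
            ca,sa=np.cos(p[2]),np.sin(p[2])
            out+=list(q-np.array([p[0]+ca*x-sa*y,p[1]+sa*x+ca*y]))
        return out
    r=least_squares(f,[586,180,.15]);return r.x,np.array(r.fun).reshape(-1,2).round(1)
for nm in [("top",),("scene",),("wrist",),("top","scene"),("top","scene","wrist")]:
    x,r=fit([o for o in obs if o[0] in nm]);print(nm,x.round(3),r.tolist())
for nm,im,b in (("top",c,(235,170,300,250)),("scene",s,(345,200,430,290)),("wrist",w1,(30,90,140,250))):
    save(im["image"],"fx_%s.png"%nm,b,(8 if nm!="wrist" else 3.7))
save(w3["image"],"fx_w3.png",(10,70,120,255),3.2)
```

```text
('top',) [5.87611e+02 1.81309e+02 1.45000e-01] [[1.1, -0.1], [-3.8, 1.3], [0.6, 1.8], [2.1, -3.0]]
('scene',) [5.89251e+02 1.86019e+02 1.77000e-01] [[0.6, 0.5], [1.0, -0.6], [-1.6, 0.1]]
('wrist',) [5.86427e+02 1.77537e+02 1.39000e-01] [[-0.7, -2.6], [-3.2, 0.9], [3.4, 0.1], [0.5, 0.6], [-0.7, -1.6], [-3.4, -0.9], [3.8, -0.8], [0.2, 4.4]]
('top', 'scene') [5.88143e+02 1.83534e+02 1.59000e-01] [[1.3, -2.2], [-5.1, -1.0], [-1.1, 2.0], [1.9, -2.6], [2.7, 3.1], [1.2, 1.7], [-0.9, -1.0]]
('top', 'scene', 'wrist') [5.87178e+02 1.80452e+02 1.49000e-01] [[1.8, 0.8], [-3.6, 2.1], [0.7, 3.3], [2.6, -1.5], [4.2, 6.3], [1.6, 4.7], [-0.2, 0.1], [-2.0, -5.6], [-3.4, -1.9], [1.9, -1.1], [-0.0, -0.4], [-2.0, -4.6], [-3.6, -3.8], [2.3, -2.0], [-0.3, 3.4]]
```

View pics/fx_top.png

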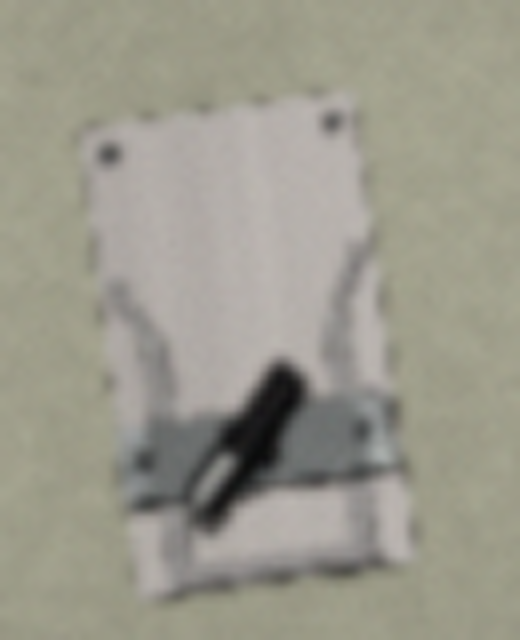

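View pics/fx_scene.png

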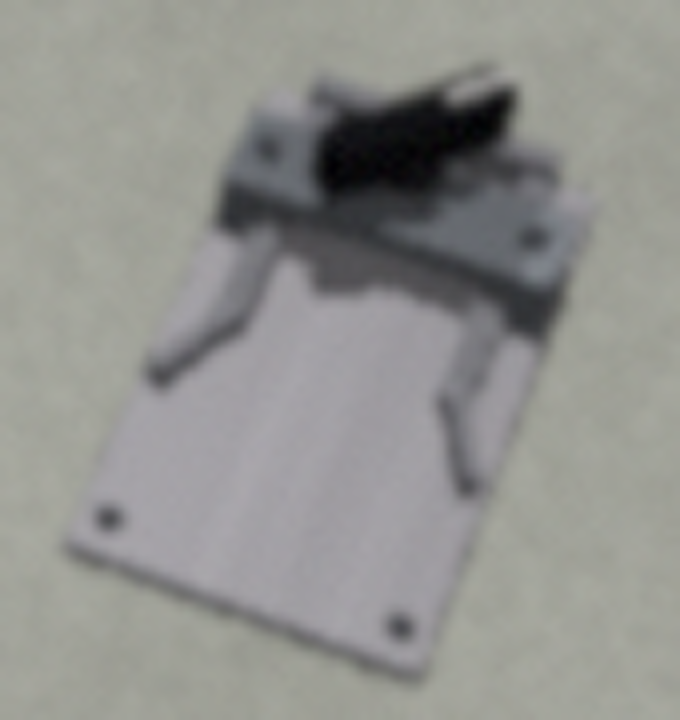

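View pics/fx_w3.png

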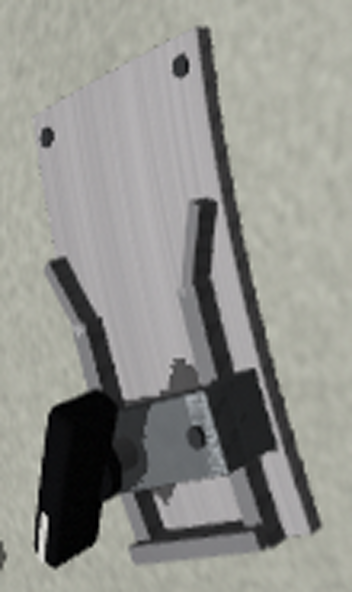

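View pics/fx_wrist.png

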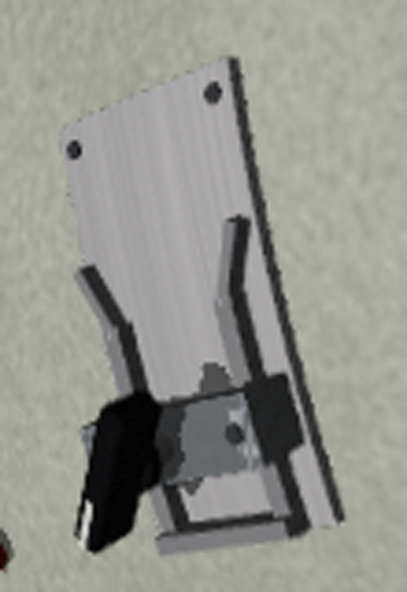

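```bash
cat > fit.py <<'E'
from h import *
import pickle
from scipy.optimize import least_squares
c,s=pickle.load(open("c0.pkl","rb")); w1=pickle.load(open("w1.pkl","rb")); w3=pickle.load(open("w3.pkl","rb"))
P={"t":("top",c,8,235,170),"s":("scene",s,8,345,200),"w3":("wrist",w3,3.2,10,70),"w1":("wrist",w1,3.7,30,90)}
O={"t":{"el":(82,128),"er":(352,95),"fr":(412,562),"fl":(148,600),"dl":(108,153),"dr":(332,121)},
"s":{"er":(68,545),"el":(425,672),"fl":(598,205),"dr":(108,518),"dl":(399,626)},
"w3":{"el":(36,115),"er":(197,30),"fr":(305,540),"dl":(46,137),"dr":(180,65)},
"w1":{"el":(62,128),"er":(229,58),"fr":(333,525),"dl":(74,150),"dr":(213,92)}}
ks=list(O)
def f(p):
    a,b=p[:2];C={"er":(0,-55),"el":(0,55),"fr":(-190,-55),"fl":(-190,55),"dl":(-a,b),"dr":(-a,-b)}
    out=[]
    for i,k in enumerate(ks):
        n,im,z,x0,y0=P[k]; X,Y=p[3+2*i:5+2*i]; ca,sa=np.cos(p[2]),np.sin(p[2])
        for m,(u,v) in O[k].items():
            x,y=C[m];q=plane(im,x0+u/z,y0+v/z,8,n)[:2]
            out+=list(q-np.array([X+ca*x-sa*y,Y+sa*x+ca*y]))
    return out
r=least_squares(f,[10,45,.15]+[586,180]*4,loss="soft_l1")
print(r.x.round(3));print(np.array(f(r.x)).reshape(-1,2).round(1).tolist())
E
python3 fit.py
```

```text
[1.13880e+01 4.49840e+01 1.40000e-01 5.87637e+02 1.82764e+02 5.89526e+02
 1.85129e+02 5.85802e+02 1.81673e+02 5.86342e+02 1.80719e+02]
[[0.0, -0.8], [-1.5, 0.7], [0.2, 1.0], [0.4, -4.7], [-0.2, 0.1], [0.6, 0.2], [1.6, 2.5], [-1.4, 0.5], [4.5, -0.4], [-0.3, -0.4], [-1.1, -0.9], [0.1, -4.4], [-0.4, -0.9], [-0.6, 2.4], [-0.0, 0.3], [1.3, 0.5], [-0.3, -3.6], [-0.2, -0.8], [0.8, 0.9], [-0.7, 0.6], [0.4, 0.5]]
```

>>> drive_tool:
  rows:
    - [[0, -0.25, 0.5, 0], [0, -0.25, 1.5, 0], [0, 0, 2, 0], [0, 0, 1.3, 0], [0, 0, 0.5, 0], [0, 0, 0, 0], [0, 0, 0, 0]]

```text
time: 12.25
ee_pos: [676.1, 198.4, 30.6]
tcp_rot: [-3.124, -0.242, 0.014]
force: [-1.1, -1.1, -1.9]
opening: 0.154
```

>>> drive_tool:
  rows:
    - [[0, 0, 0.15, 0], [0, 0, 0, 0]]

```text
time: 12.45
ee_pos: [676.0, 198.7, 29.3]
tcp_rot: [-3.124, -0.242, 0.014]
force: [-0.0, -0.4, -2.4]
opening: 0.149
```

>>> drive_tool:
  rows:
    - [[0, 0.15, 0.1, 0], [0, 0.1, 0.1, 0], [0, 0, 0.1, 0], [0, 0, 0, 0], [0, 0, 0, 0]]

```text
time: 12.95
ee_pos: [675.9, 196.0, 25.7]
tcp_rot: [-3.124, -0.242, 0.015]
force: [0.2, 0.2, -0.9]
opening: 0.156
```

Run:
```python
from h import *
import pickle
for i in range(3): 
    s=state();print(s["ee_pos"].round(1),s["force"].round(1))
w=capture("wrist"); save(w["image"],"w5.png",None,1.25)
c=capture("scene"); save(c["image"],"s5.png",(330,180,440,290),5)
```

```text
[675.9 196.   25.7] [ 0.2  0.2 -0.9]
[675.9 196.   25.7] [ 0.2  0.2 -0.9]
[675.9 196.   25.7] [ 0.2  0.2 -0.9]
```

View pics/w5.png

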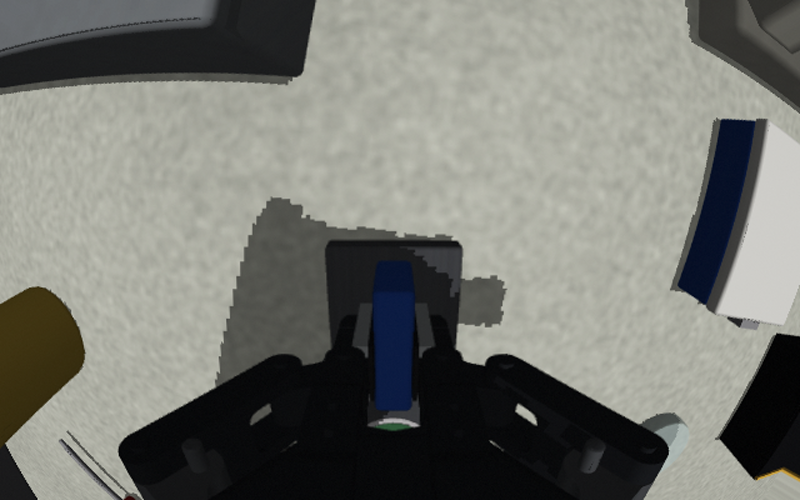

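View pics/s5.png

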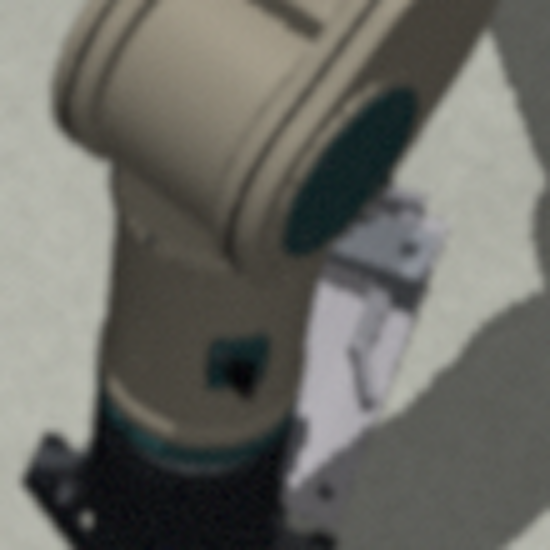

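>>> drive_tool:
  rows:
    - [[-0.5, 0, 0, 0], [-1, 0, 0, 0], [-1, 0, 0, 0], [-1, 0, 0, 0], [-1, 0, 0, 0], [-0.5, 0, 0, 0], [0, 0, 0, 0], [0, 0, 0, 0]]

```text
time: 13.85
ee_pos: [627.0, 188.6, 26.3]
tcp_rot: [-3.124, -0.243, 0.014]
force: [0.5, 0.0, -2.3]
opening: 0.149
```

>>> drive_tool:
  rows:
    - [[-0.3, 0, 0.06, 0], [-0.8, 0, 0, 0], [-1, 0, 0, 0], [-1, 0, 0, 0], [-1, 0, 0, 0], [-0.6, 0, 0, 0], [-0.3, 0, 0, 0], [0, 0, 0, 0], [0, 0, 0, 0]]

```text
time: 14.75
ee_pos: [577.6, 180.9, 26.1]
tcp_rot: [-3.124, -0.243, 0.014]
force: [-0.4, 0.1, -2.7]
opening: 0.152
```

>>> drive_tool:
  rows:
    - [[-0.3, 0, 0.05, 0], [-0.8, 0, 0, 0], [-0.9, 0, 0, 0], [-0.8, 0, 0, 0], [-0.5, 0, 0, 0], [-0.2, 0, 0, 0], [0, 0, 0, 0], [0, 0, 0, 0]]

```text
time: 15.55
ee_pos: [542.9, 175.4, 25.9]
tcp_rot: [-3.124, -0.242, 0.014]
force: [-0.6, -0.0, -2.2]
opening: 0.151
```

>>> drive_tool:
  rows:
    - [[-0.15, 0, 0.05, 0], [-0.15, 0, 0, 0], [-0.15, 0, 0, 0], [0, 0, 0, 0], [0, 0, 0, 0]]

```text
time: 16.05
ee_pos: [538.0, 174.6, 25.5]
tcp_rot: [-3.124, -0.242, 0.015]
force: [0.9, -0.4, 0.2]
opening: 0.153
```

>>> drive_tool:
  rows:
    - [[-0.15, 0, 0, 0], [-0.15, 0, 0, 0], [0, 0, 0, 0], [0, 0, 0, 0]]

```text
time: 16.45
ee_pos: [537.0, 174.2, 25.9]
tcp_rot: [-3.124, -0.242, 0.01]
force: [5.8, 0.2, 0.5]
opening: 0.156
```

>>> drive_tool:
  rows:
    - [[-0.15, 0, 0, 0], [-0.15, 0, 0, 0], [0, 0, 0, 0], [0, 0, 0, 0]]

```text
time: 16.85
ee_pos: [536.9, 174.1, 26.7]
tcp_rot: [-3.124, -0.241, 0.001]
force: [9.5, 2.3, 0.4]
opening: 0.154
```

>>> drive_tool:
  rows:
    - [[0.25, 0, 0, 0], [0.15, 0, 0, 0], [0, 0, 0, 0], [0, 0, 0, 0]]

```text
time: 17.25
ee_pos: [537.0, 174.3, 25.6]
tcp_rot: [-3.124, -0.242, 0.012]
force: [4.9, -0.3, 0.6]
opening: 0.154
```

>>> drive_tool:
  claw: 1
  rows:
    - [[0, 0, 0, 0], [0, 0, 0, 0], [0, 0, 0, 0], [0, 0, 0, 0], [0, 0, 0, 0], [0, 0, -1, 0], [0, 0, -3, 0], [0, 0, -4, 0], [0, 0, -4, 0], [0, 0, 0, 0]]

```text
time: 18.25
ee_pos: [540.9, 173.4, 150.9]
tcp_rot: [-3.122, -0.241, 0.0]
force: [0.0, 0.4, 0.5]
opening: 1.004
```

>>> drive_tool:
  rows:
    - [[-2, 0, -3, 0], [-3, 0, -3, 0], [-2, 0, 0, 0], [0, 0, 0, 0], [0, 0, 0, 0]]

```text
time: 18.75
ee_pos: [469.0, 162.7, 206.1]
tcp_rot: [-3.123, -0.243, 0.015]
force: [1.0, 0.7, -0.2]
opening: 0.998
```

Run:
```python
from h import *
import pickle
s=state();print(s["ee_pos"].round(1),s["tcp_rot"].round(3),s["q"].round(2))
w=capture("wrist"); save(w["image"],"w6.png",None,1.25)
pickle.dump(w,open("w6.pkl","wb"))
```

```text
[469.  162.7 206.1] [-3.123 -0.243  0.015] [-0.91  0.56  0.79  1.97 -0.55  0.84 -1.22]
```

View pics/w6.png

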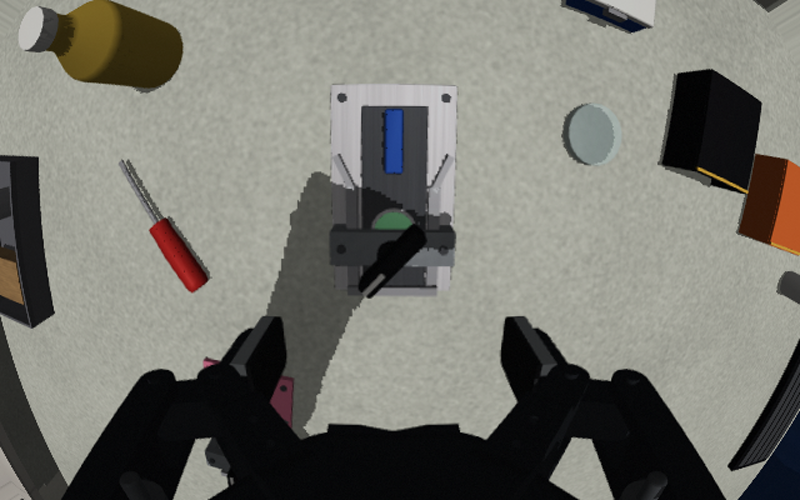

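Run:
```python
from h import *
import pickle
c=pickle.load(open("w6.pkl","rb"))
save(c["image"],"w6z.png",(255,60,375,245),3.2)
t=lambda x,y,z:plane(c,x/1.25,y/1.25,z,"wrist").round(1)
print("entry",t(331,86,8),t(456,86,8),"dots",t(342,98,8),t(446,98,8),"tail",t(362,107,20),t(427,107,20))
print("fin",t(386,110,54),t(402,110,54),t(403,172,54),t(386,172,54))
```

```text
entry [577.8 235.2   8. ] [594.5 128.3   8. ] dots [568.3 224.    8. ] [582.2 135.2   8. ] tail [561.9 204.3  20. ] [570.3 150.9  20. ]
fin [560.2 182.9  54. ] [562.  171.2  54. ] [515.5 162.9  54. ] [513.5 175.7  54. ]
```

View pics/w6z.png

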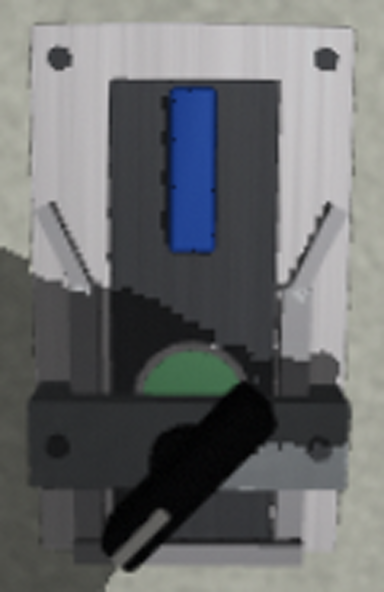

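Run:
```python
from h import *
import pickle
c=pickle.load(open("w6.pkl","rb"))
t=lambda x,y,z:plane(c,255+x/3.2,60+y/3.2,z,"wrist")
for a,b in [((105,535),(240,385)),((130,570),(275,425)),((118,562),(165,515))]:
    p,q=t(*a,80),t(*b,80);d=p-q;print(p.round(1),q.round(1),np.linalg.norm(d).round(1),np.arctan2(d[1],d[0]).round(3))
print("bridge dots",t(58,446,38),t(320,448,38))
```

```text
[430.9 182.3  80. ] [481.4 151.   80. ] 59.4 2.587
[421.  173.5  80. ] [471.6 139.3  80. ] 61.1 2.547
[423.  177.4  80. ] [439.9 165.8  80. ] 20.5 2.545
bridge dots [442.17162375 203.24895526  38.        ] [455.13496318 117.99924235  38.        ]
```

>>> drive_tool:
  rows:
    - [[0, 0, 0, -0.141], [0, 0, 0, -0.141], [0, 0, 0, -0.141], [0, 0, 0, -0.141], [0, 0, 0, -0.141], [0, 0, 0, -0.141], [0, 0, 0, -0.141], [0, 0, 0, -0.141], [0, 0, 0, -0.141], [0, 0, 0, -0.141]]

```text
time: 19.8
ee_pos: [469.8, 162.1, 205.3]
tcp_rot: [-2.214, -2.212, 0.004]
force: [0.7, -0.1, -0.0]
opening: 0.997
```

>>> drive_tool:
  rows:
    - [[0, 0, 0, -0.141], [0, 0, 0, -0.141], [0, 0, 0, -0.141], [0, 0, 0, -0.141], [0, 0, 0, -0.141], [0, 0, 0, -0.141], [0, 0, 0, -0.141], [0, 0, 0, 0], [0, 0, 0, 0]]

```text
time: 20.7
ee_pos: [469.4, 162.0, 205.5]
tcp_rot: [-0.916, -2.992, -0.006]
force: [0.2, -0.8, 0.2]
opening: 0.997
```

```bash
cat > loc.py <<'E'
from h import *
import sys
s=state();Rm=R.from_rotvec(s["tcp_rot"]).as_matrix();p=s["ee_pos"]
g=np.array([float(a) for a in sys.argv[1:4]]) if len(sys.argv)>3 else None
print("pos",p.round(1),"yaw",np.arctan2(Rm[1,0],Rm[0,0]).round(3),"zaxis",Rm[:,2].round(3),"q",s["q"].round(2),"F",s["force"].round(1),"T",s["torque"].round(2),"op",round(s["opening"],3))
if g is not None: print("tool shift cm",(Rm.T@(g-p)/10).round(2))
E
python3 loc.py 449 161.3 100
```

```text
pos [469.4 162.  205.5] yaw 2.548 zaxis [-0.011  0.007 -1.   ] q [-0.45  0.45  0.09  1.96 -0.08  0.74  0.67] F [ 0.2 -0.8  0.2] T [-0.01  0.01  0.01] op 0.997
tool shift cm [ 1.52 -1.2  10.57]
```

>>> drive_tool:
  rows:
    - [[0.5, -0.4, 3, 0], [0.5, -0.4, 3, 0], [0.5, -0.4, 3, 0], [0, 0, 1.5, 0], [0, 0, 0, 0], [0, 0, 0, 0]]

```text
time: 21.3
ee_pos: [449.1, 161.4, 101.2]
tcp_rot: [-0.912, -2.994, -0.006]
force: [-0.6, -0.7, -0.5]
opening: 1.003
```

```bash
python3 loc.py 449 161.3 50
python3 - <<'E'
from h import *
w=capture("wrist"); save(w["image"],"w7.png",None,1.25)
import pickle;pickle.dump(w,open("w7.pkl","wb"))
E
```

```text
pos [449.1 161.4 101.2] yaw 2.55 zaxis [-0.01   0.007 -1.   ] q [-0.44  0.6   0.06  2.1  -0.1   0.45  0.69] F [-0.6 -0.7 -0.5] T [-0.04  0.01  0.02] op 1.003
tool shift cm [-0.06 -0.02  5.12]
```

View pics/w7.png

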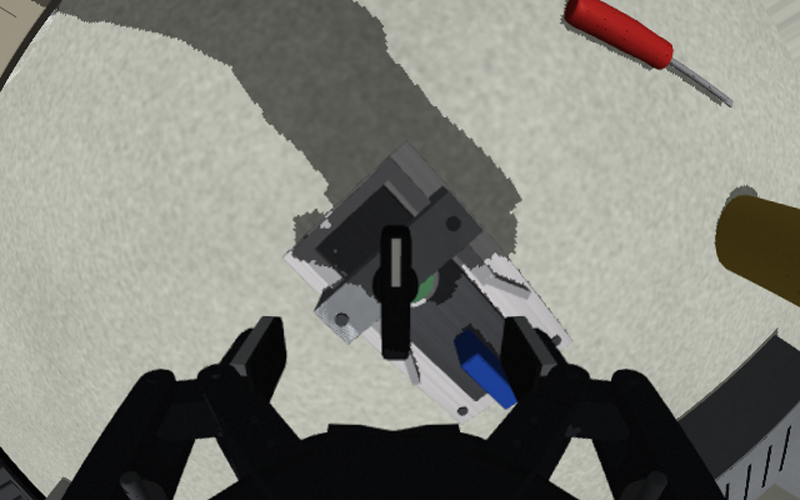

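>>> drive_tool:
  rows:
    - [[0, 0, 2, 0], [0, 0, 2, 0], [0, 0, 1.1, 0], [0, 0, 0, 0], [0, 0, 0, 0]]

```text
time: 21.85
ee_pos: [448.6, 161.9, 50.8]
tcp_rot: [-0.91, -2.995, -0.007]
force: [0.3, 0.1, 1.0]
opening: 1.003
```

>>> drive_tool:
  claw: -1
  rows:
    - [[0, 0, 0, 0], [0, 0, 0, 0], [0, 0, 0, 0], [0, 0, 0, 0], [0, 0, 0, 0], [0, 0, 0, 0], [0, 0, 0, 0], [0, 0, 0, 0], [0, 0, 0, 0]]

```text
time: 22.75
ee_pos: [448.9, 162.7, 50.9]
tcp_rot: [-0.909, -2.996, -0.009]
force: [-0.2, 2.2, 5.2]
opening: 0.239
```

```bash
python3 loc.py 449 161.3 50
```

```text
pos [448.9 162.7  50.9] yaw 2.552 zaxis [-0.008  0.009 -1.   ] q [-0.42  0.7   0.04  2.13 -0.12  0.32  0.7 ] F [-0.2  2.2  5.2] T [ 0.43 -0.02 -0.02] op 0.239
tool shift cm [-0.09 -0.12  0.09]
```

>>> drive_tool:
  rows:
    - [[0, 0, 0, 0], [0, 0, 0, 0], [0, 0, 0, 0]]

```text
time: 23.05
ee_pos: [448.9, 162.8, 50.9]
tcp_rot: [-0.909, -2.996, -0.009]
force: [0.5, 1.9, 6.2]
opening: 0.238
```

>>> drive_tool:
  claw: 0
  rows:
    - [[0, 0, 0, 0], [0, 0, 0, 0], [0, 0, -0.4, 0], [0, 0, -0.5, 0], [0, 0, 0, 0]]

```text
time: 23.55
ee_pos: [448.5, 161.7, 59.8]
tcp_rot: [-0.91, -2.995, -0.007]
force: [0.9, -0.0, -0.2]
opening: 0.499
```

>>> drive_tool:
  claw: -1
  rows:
    - [[0, 0, 0, 0], [0, 0, 0, 0], [0, 0, 0, 0], [0, 0, 0, 0], [0, 0, 0, 0], [0, 0, 0, 0]]

```text
time: 24.15
ee_pos: [448.8, 162.5, 59.5]
tcp_rot: [-0.909, -2.996, -0.009]
force: [1.5, 3.9, 5.1]
opening: 0.148
```

```bash
python3 loc.py 449 161.3 60
```

```text
pos [448.8 162.5  59.5] yaw 2.552 zaxis [-0.009  0.009 -1.   ] q [-0.43  0.68  0.04  2.12 -0.11  0.34  0.7 ] F [1.5 3.9 5.1] T [ 0.88 -0.2  -0.05] op 0.148
tool shift cm [-0.08 -0.09 -0.05]
```

>>> drive_tool:
  rows:
    - [[0, 0.1, 0, 0], [0, 0, 0.01, 0.1], [0, 0, 0.01, 0.12], [0, 0, 0.01, 0.12], [0, 0, 0.01, 0.12], [0, 0, 0.01, 0.12], [0, 0, 0.01, 0.12], [0, 0, 0.01, 0.12], [0, 0, 0.01, 0.12], [0, 0, 0, 0]]

```text
time: 25.15
ee_pos: [449.6, 163.1, 58.7]
tcp_rot: [-2.169, -2.256, 0.001]
force: [2.0, 3.4, 5.6]
opening: 0.152
```

```bash
python3 loc.py 449 161.3 60
```

```text
pos [449.6 163.1  58.7] yaw 1.61 zaxis [-0.009  0.008 -1.   ] q [-0.57  0.7   0.26  2.13 -0.5   0.38  0.13] F [2.  3.4 5.6] T [ 1.02 -0.46  0.  ] op 0.152
tool shift cm [-0.17 -0.07 -0.13]
```

>>> drive_tool:
  rows:
    - [[0, 0, 0.01, 0.12], [0, 0, 0.01, 0.12], [0, 0, 0.01, 0.12], [0, 0, 0.01, 0.12], [0, 0, 0.01, 0.12], [0, 0, 0.01, 0.12], [0, 0, 0.01, 0.12], [0, 0, 0.01, 0.12], [0, 0, 0.01, 0.12], [0, 0, 0.01, 0.12]]

```text
time: 26.15
ee_pos: [450.6, 162.6, 57.8]
tcp_rot: [-3.068, -0.634, 0.008]
force: [3.0, 3.3, 2.7]
opening: 0.149
```

```bash
python3 loc.py 449 161.3 60
```

```text
pos [450.6 162.6  57.8] yaw 0.407 zaxis [-0.007  0.008 -1.   ] q [-0.77  0.77  0.57  2.13 -0.91  0.51 -0.66] F [3.  3.3 2.7] T [ 0.59 -1.15  0.07] op 0.149
tool shift cm [-0.2   0.05 -0.22]
```

>>> drive_tool:
  rows:
    - [[0, 0, 0.01, 0.06], [0, 0, 0.01, 0.06], [0, 0, 0.01, 0.06], [0, 0, 0, 0.06], [0, 0, 0, 0]]

```text
time: 26.65
ee_pos: [450.6, 162.4, 57.6]
tcp_rot: [-3.122, -0.268, 0.01]
force: [4.6, 2.8, 4.4]
opening: 0.148
```

```bash
python3 loc.py 449 161.3 60
```

```text
pos [450.6 162.4  57.6] yaw 0.171 zaxis [-0.007  0.007 -1.   ] q [-0.8   0.79  0.63  2.13 -0.97  0.54 -0.83] F [4.6 2.8 4.4] T [ 0.58 -1.39 -0.11] op 0.148
tool shift cm [-0.18  0.08 -0.24]
```

>>> drive_tool:
  rows:
    - [[0, 0, 0, 0.05], [0, 0, 0, 0.05], [0, 0, 0, 0]]

```text
time: 26.95
ee_pos: [450.5, 162.4, 57.5]
tcp_rot: [-3.133, -0.122, 0.011]
force: [5.5, 1.8, 5.4]
opening: 0.147
```

```bash
python3 loc.py 449 161.3 60
```

```text
pos [450.5 162.4  57.5] yaw 0.078 zaxis [-0.007  0.006 -1.   ] q [-0.82  0.8   0.65  2.13 -0.99  0.56 -0.91] F [5.5 1.8 5.4] T [ 0.35 -1.44  1.35] op 0.147
tool shift cm [-0.16  0.1  -0.25]
```

>>> drive_tool:
  rows:
    - [[0, 0, 0, 0.02], [0, 0, 0, 0], [0, 0, 0, -0.08], [0, 0, 0, -0.12], [0, 0, -0.01, -0.12], [0, 0, -0.01, -0.12], [0, 0, -0.01, -0.12], [0, 0, -0.01, -0.12], [0, 0, -0.01, -0.12], [0, 0, -0.01, -0.12]]

```text
time: 27.95
ee_pos: [450.2, 163.0, 58.2]
tcp_rot: [-2.764, -1.471, 0.004]
force: [2.9, 3.5, 4.9]
opening: 0.148
```

>>> drive_tool:
  rows:
    - [[0, 0, -0.01, -0.12], [0, 0, -0.01, -0.12], [0, 0, -0.01, -0.12], [0, 0, -0.01, -0.12], [0, 0, -0.01, -0.12], [0, 0, -0.01, -0.11], [0, 0, 0, 0], [0, 0, 0, 0]]

```text
time: 28.75
ee_pos: [449.5, 163.1, 58.7]
tcp_rot: [-2.083, -2.335, -0.001]
force: [2.5, 3.1, 6.1]
opening: 0.147
```

```bash
python3 loc.py 449 161.3 60
```

```text
pos [449.5 163.1  58.7] yaw 1.684 zaxis [-0.009  0.009 -1.   ] q [-0.56  0.7   0.24  2.13 -0.47  0.37  0.19] F [2.5 3.1 6.1] T [ 0.9  -0.67  0.03] op 0.147
tool shift cm [-0.17 -0.07 -0.13]
```

Before I let go, I'll check the fin clearance; the jaws now open along the fixture's x. I'll open part way and lift.

>>> drive_tool:
  claw: -0.2
  rows:
    - [[0, 0, 0, 0], [0, 0, 0, 0], [0, 0, 0, 0], [0, 0, -0.5, 0], [0, 0, -2, 0], [0, 0, -4, 0], [0, 0, -4, 0], [0, 0, -4, 0], [0, 0, 0, 0]]

```text
time: 29.65
ee_pos: [453.1, 161.8, 207.9]
tcp_rot: [-2.089, -2.335, -0.01]
force: [0.8, 1.1, -0.5]
opening: 0.397
```

>>> drive_tool:
  rows:
    - [[-3, 0, 0, 0], [-4, 0, 0, 0], [-4, 0, 0, 0], [0, 0, 0, 0], [0, 0, 0, 0]]

```text
time: 30.15
ee_pos: [461.8, 51.1, 202.0]
tcp_rot: [-2.089, -2.328, 0.004]
force: [0.5, 0.9, 0.4]
opening: 0.403
```

```bash
python3 loc.py
python3 - <<'E'
from h import *
w=capture("wrist"); save(w["image"],"w8.png",None,1.25)
c=capture("top"); save(c["image"],"t8.png",(235,170,300,250),8)
s=capture("scene"); save(s["image"],"s8.png",(300,170,440,290),5)
import pickle;pickle.dump((w,c,s),open("w8.pkl","wb"))
E
```

```text
pos [461.8  51.1 202. ] yaw 1.679 zaxis [-0.012  0.007 -1.   ] q [-0.49  0.45  0.45  2.05 -0.31  0.72  0.27] F [0.5 0.9 0.4] T [0.02 0.   0.01] op 0.403
```

View pics/w8.png

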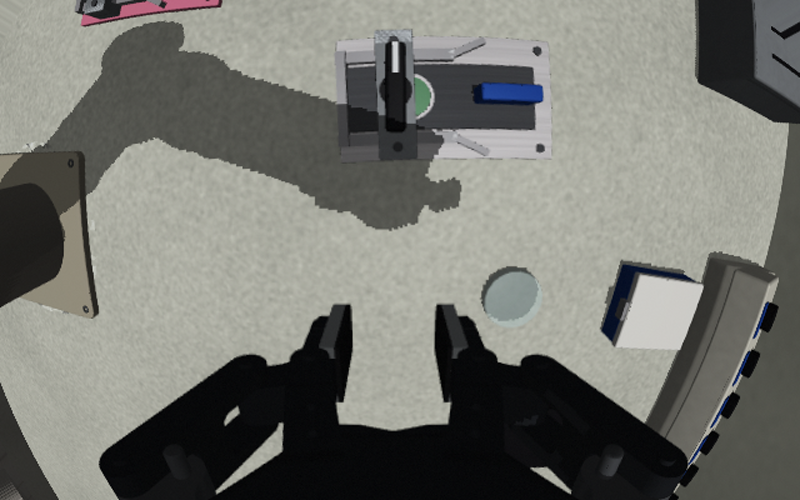

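View pics/t8.png

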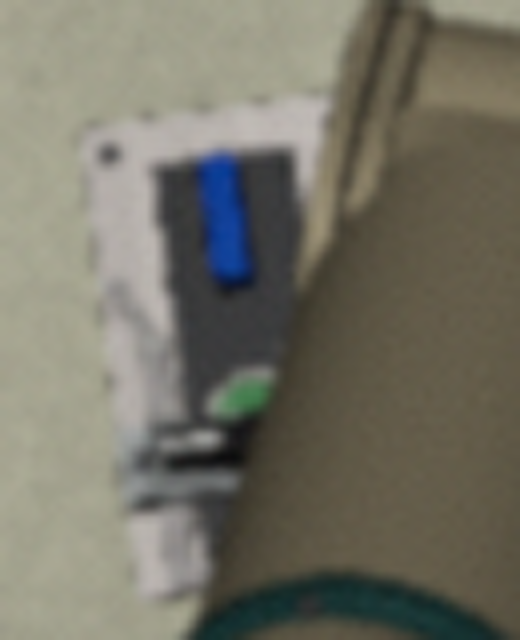

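Run:
```python
from h import *
import pickle
w,c,s=pickle.load(open("w8.pkl","rb"))
save(w["image"],"w8z.png",(260,15,450,140),4.2)
t=lambda x,y,z:plane(w,x/1.25,y/1.25,z,"wrist")
def ang(a,b,z):
    p,q=t(*a,z),t(*b,z);d=p-q;return p.round(1),q.round(1),np.linalg.norm(d).round(1),np.arctan2(d[1],d[0]).round(3)
print("handle",ang((395,42),(395,130),79))
print("bed long", ang((551,42),(343,38),8),ang((548,159),(340,162),8))
print("dots",ang((537,51),(540,148),8))
print("tail",t(535,70,20),t(535,130,20),"entry",t(551,42,8),t(548,159,8))
```

```text
handle (array([445.7, 192.2,  79. ]), array([452.5, 130.4,  79. ]), np.float64(62.1), np.float64(1.68))
bed long (array([582.3, 236.5,   8. ]), array([398.1, 210.6,   8. ]), np.float64(186.0), np.float64(0.139)) (array([592.2, 127.1,   8. ]), array([407.2, 100. ,   8. ]), np.float64(186.9), np.float64(0.146))
dots (array([569.5, 224.4,   8. ]), array([582.8, 135.6,   8. ]), np.float64(89.7), np.float64(1.72))
tail [565.13966886 202.919937    20.        ] [571.34524395 149.96870691  20.        ] entry [582.34131841 236.49636771   8.        ] [592.18826153 127.09397906   8.        ]
```

View pics/w8z.png

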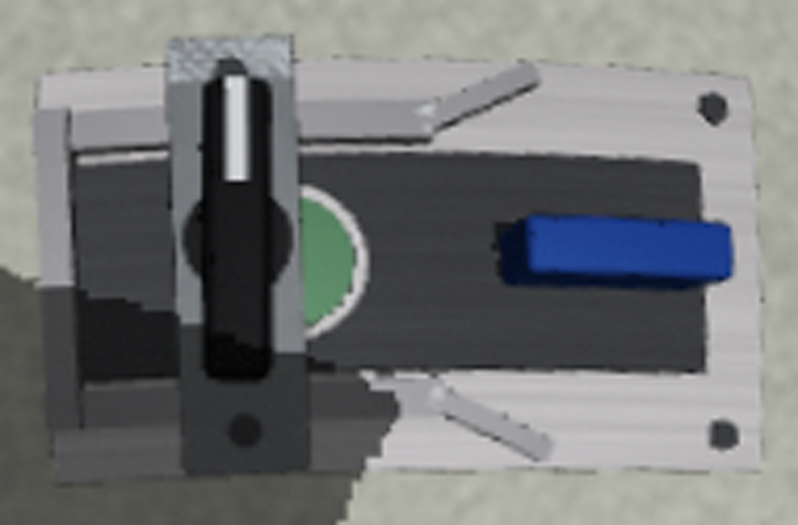

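```bash
python3 -c "
from workcell import hand_in,state
s=state();print(s['time'],s['force'].round(1),abs(s['qvel']).max());print(hand_in())"
```

```text
30.3 [ 0.3  0.3 -0.5] 0.008296992902812413
the job is handed in; nothing more can be done
None
```

I finished the job and handed it in at 30.3 s of the 72 s allowed. `hand_in()` gives no verdict, so the results below come from my own checks.

**What I did**
1. I gripped the carrier by its nose, slid it about 83 mm out of the hood, and let go of it flat on the bench.
2. I took it by the fin, carried it level to the fixture, and slid it under the bridge onto the end stop. The push force rose to 9.5 N with no further movement. I then eased off and released it.
3. I turned the thumbscrew clockwise until the wrist torque jumped to about 1.35 N m. Then I backed it off, let go and moved the gripper clear.

**Last checks (wrist camera)**
- **Carrier:** its tail is about 20 mm from the entry edge, so its centre is about 99.8 mm along the channel (home is 100 mm). It lies between the rails with its nose at the stop.
- **Thumbscrew:** the handle stands about 1.54 rad off the fixture axis, against a target of 1.57 ± 0.35. That it bottomed is inferred from the torque jump and the tool angle there, 0.06–0.07 rad past the fixture axis.
- **Gripper and bystanders:** the gripper is clear and the wrist force is near zero. The bystanders in the last pictures look unmoved, but I did not measure them again.

**What disagreed**
- The cameras differed by up to about 4 mm on where the fixture is, so I averaged them and relied on contact to seat the carrier.
- The draw from the hood came up about 15 mm short of the commanded 98 mm, because the arm was near its inner reach. It was still well past what was needed.
- My first grip on the screw closed on its round hub at about 20 mm, so I gripped again 9 mm higher.

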